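# Open the label printer at the mug packing bench

### The job

The label printer on the packing bench has run out and is to be opened for a new roll. With the fingertips press its blue release tab so that the cover springs up by itself, then push the raised cover over backwards until it rests fully open on its stop. Grip nothing and force nothing, and leave the label roll, the mugs and the carton standing where they are.

Things in the scene. Friction and masses are not known exactly. Their poses are not given: they have to be found in the camera images.
- printer: desktop label printer, dark base, light grey cover; 238 mm deep (x), 140 wide (y), 143 tall; stands firm, does not move. Origin on the bench; x runs from its front (robot side, with the blue tab) to its rear, z up. Base from x = -138 to +100 mm, rim 96 mm high. Ahead of the cover's front face (x = -90) is a ledge 74 mm high that carries the tab; feed key and lamps there are dummies.
- release_tab (a joint): angle of the blue release tab, a sprung rocker hinged under the cover: 0 at rest, 0.18 rad on its stop. Pressing straight down on the pad's middle takes about 2 N to start and 5 N to reach the stop, 7 mm lower; the latch lets go at about 0.12 rad; the tab springs back when released. Until pressed, the closed cover is latched.
- tab_top (a point): middle of the top face of the blue tab's pad (38 mm front to rear, 40 mm wide), 115 mm ahead of the printer's origin, 40 mm to its -y side, 92 mm above the bench; the cover's front face is 25 mm behind it
- cover (a joint): angle of the cover: 0 closed, 1.75 rad fully open on its stop (10 degrees past upright). Once unlatched a damped spring lifts it within about a second to 0.42 rad and no farther; beyond that push its front edge with 1 to 2 N, up and back round the hinge. Let go below about 1.2 rad it sinks back to 0.42; well past that it falls open by itself.
- cover_edge (a point): middle of the cover's lower front edge, 175 mm from the hinge line; 98 mm above the bench when closed, about 170 mm when sprung up. The cover is a shell of 4 mm walls, open underneath, 136 mm wide, 45 mm tall; its front face is 20 mm tall, then slopes back at 45 degrees. x runs from the front edge to the hinge, y along the edge, turning with the cover
- cover_hinge (a point): middle of the cover's hinge line, 85 mm behind the printer's origin, 98 mm above the bench. The line runs along the printer's y axis; the front edge swings up and over towards the printer's +x.
- label_roll: fresh roll of white labels standing on end, 88 mm across, 57 mm tall, loose; origin: centre of its underside. Leave it alone.
- mug_a: copper mug, 86 mm across the rim, 96 mm tall, loose; origin: centre of its underside. Leave it alone.
- mug_b: copper mug, 86 mm across the rim, 96 mm tall, loose; origin: centre of its underside. Leave it alone.
- carton: closed brown mug carton, 100 x 100 x 110 mm, loose; origin: centre of its underside. Leave it alone.

How it is judged:
By the outcome, as a careful person would: the job done as asked, in the order asked, and still so for the second after the job is handed in, with the robot touching nothing.
It also fails if it takes over 42 s, if anything falls off the work surface, if the arm or the gripper's body presses on something with over 40 N, if the wrist force passes 120 N, or if a joint passes its speed limit or range.

### The arm

A 6-joint arm with a two-finger parallel gripper is mounted at the origin on the work surface. World frame = base frame: x ahead of the robot, y to its left, z up, the work surface at z = 0. Lengths are in m, angles in rad, forces in N, time in s.
With the tool pointing down it reaches from about 0.35 to 1 m from the base axis. Payload 7.1 kg.
Tool frame: the origin (TCP) lies at the centre of the arm's flange, where the gripper is bolted on; the fingertips stand env.tcp_to_tips ahead of it and the grasp point (between the pads) lies 155 mm ahead of it (env.tcp_to_tips is the distance from the TCP to the fingertips, in m); z points along the fingers, y is the line along which they close (so a half turn about z gives the same grasp; the last joint's range is limited). The gripper opens to 85 mm and grips with 20 to 120 N. Pads are 22 mm wide; open, the fingers measure 114 mm over their backs; the gripper's body (76 mm by 85 mm) begins 54 mm behind the grasp point. The pads swing forward as they close: fully open they stand 13 mm farther back than shut.
Start: joints at [1.3, 0.423, 1.63, -0, 1.089, -0.019], TCP at [0.156, 0.605, 0.405] pointing down, gripper open.
Joint ranges: [-3, 3], [-0.9, 2.11], [0.09, 2.58], [-1.31, 4.45], [0.11, 2.69], [-2.54, 2.54]. Speed limits (rad/s): [2.39, 2.39, 3.01, 3.14, 3.14, 3.14].

### API

Orientations are given as a 3x3 rotation matrix whose columns are the frame's x, y, z axes.
In Python, from cell import env gives the robot as it stands.
- The arm moves only by the shell command python3 -m inch [FORCE], which reads ROWS from standard input. ROWS is a JSON list of rows, 1 to 5 of them, each an object with the fields dx, dy, dz (the shift in shares of the most that a row can go, 1 being 50 mm), ax, ay, az (a rotation vector in parts of the range, where 1.0 means 2 pi rad), jaw (the opening from 0.0 (shut) to 1.0 (fully open)); a field left out counts as zero (the opening has to be given); each row shifts and turns the commanded pose from where the row before left it, along the tool's axes as they then stand; what a row does not reach is not made up. A row lasts 1/10 s, in which the tool goes at most 0.05 m and 0.15 rad, less where a joint would pass 70% of its speed; a pose out of reach is approached as far as the arm can. The fingers move at their own pace and stop on an object; FORCE is the grip in N (left out, the last holds). Time passes only in rows, so rows that do not move let the fingers close. It prints the time, the measured TCP pose, the force, the opening and the grip force at its end. No shift or turn number may pass 1 either way. Input that does not fit is refused with a message, and nothing moves.
- env.read_state(): the state, without advancing time (a new reading comes with each control period).
- env.snapshot(name): name is "scene" or "side" or "wrist"; returns a dict with "image" (420x560x3 uint8, red, green, blue), "depth" (420x560 float32, m along the optical axis (not along the pixel's ray), 0 where there is no reading), "fx", "fy", "cx", "cy" (pixels), "dist" ([k1, k2, p1, p2, k3] as OpenCV has them; the pictures are not rectified), "world_to_cam" (4x4, takes a point from world to camera coordinates). Camera axes: x right, y up, looking along -z (the intrinsics and any distortion apply to the point x, -y, -z); pixel columns grow to the right and rows downward; lengths in m; the calibration is good to about 2 mm. A picture is of the moment at which its call begins.
- env.close_job(): hands the job in; it is judged then, once.
Trained networks look in the newest picture that a camera, given by its name, has taken for a name from the list of things; names that differ only in an ending like _2 or _b are one class to them, and where a whole thing is asked for, a point or a joint stands for the part that bears it (a point fixed in the world has none). Each returns a list of dicts, best first, with "confidence" (0 to 1); they miss things now and then, are a little off and sometimes report something else, mostly with a low value. They report only what shows in the picture. A call takes as long as a camera call.
- env.boxes_of(target, camera): "box" ([left, top, right, bottom] in pixels, round what is visible of it).
- env.mark_of(target, camera): "location" ([row, column] in pixels: a listed point, or the origin of a listed thing).
The state is a dict: "time_s": time; "joints": joint angles; "qvel": joint speeds; "tau": joint torques, N m; "tcp_pos": TCP position; "orientation": TCP orientation; "ft_force": force on the tool from outside, world axes, zero at the start; "torque": the same for the moment, N m; "gripper_width": opening from 0.0 (shut) to 1.0 (fully open); "grasp_force": force on a finger pad.
Only numpy, scipy, OpenCV 4.12 (cv2) and the standard library are available. Lean on these libraries where they do the work, as an engineer would, in place of code of your own. Each camera call takes 0.05 s, during which the arm holds its last target. There are 200 camera calls.

## Working session

There is one attempt and no reset: what is moved stays moved. The work goes in short steps, Python scripts to look and compute and a shell command to move; the robot and the scene stay as the last step left them, time stands still between calls to the robot, and variables do not carry over. Pictures are saved under pics/ and viewed, at most 10 in all, crops included, and the job is handed in when it is done.

```bash
ls; mkdir -p pics
cat > h.py <<'E'
import numpy as np, cv2
from cell import env
def snap(c,name=None):
    s=env.snapshot(c)
    if name: cv2.imwrite(f'pics/{name}.png',s['image'][:,:,::-1])
    return s
def p3(s,r,c,z=None):
    K=np.array([[s['fx'],0,s['cx']],[0,s['fy'],s['cy']],[0,0,1]])
    u=cv2.undistortPoints(np.array([[[c,r]]],float),K,np.array(s['dist']))[0,0]
    d=s['depth'][int(round(r)),int(round(c))]
    M=np.linalg.inv(s['world_to_cam']); ray=np.array([u[0],-u[1],-1])
    if z is None: return M[:3,:3]@(ray*d)+M[:3,3]
    w=M[:3,:3]@ray; return M[:3,3]+w*(z-M[2,3])/w[2]
E
python3 - <<'E'
from h import *
print(env.tcp_to_tips)
st=env.read_state();print(st['time_s'],st['tcp_pos'],st['orientation'].round(3) if hasattr(st['orientation'],'round') else st['orientation'])
for c in['scene','side','wrist']:
    s=snap(c,c+'0')
    for t in['printer','tab_top','cover_edge','cover_hinge','label_roll','mug_a','carton']:
        for m in env.mark_of(t,c)[:3]:
            r,cc=m['location']
            try: print(c,t,round(m['confidence'],2),np.round(m['location']),p3(s,r,cc).round(3))
            except Exception as e: print(c,t,m,e)
E
```

```text
pics
0.1734
0.0 [0.15561046 0.60502406 0.40393839] [[-0.968  0.249 -0.   ]
 [ 0.249  0.968 -0.002]
 [ 0.    -0.002 -1.   ]]
scene printer 0.72 [247. 279.] [ 0.671 -0.027  0.094]
scene cover_hinge 0.85 [235. 297.] [0.637 0.032 0.077]
scene label_roll 0.16 [247. 279.] [ 0.671 -0.026  0.095]
scene mug_a 0.94 [278. 206.] [ 0.618 -0.161  0.027]
scene mug_a 0.7 [223. 340.] [0.594 0.164 0.028]
scene carton 0.61 [195. 370.] [0.55  0.275 0.041]
scene carton 0.25 [224. 340.] [0.594 0.164 0.026]
side printer 0.65 [241. 274.] [ 0.543 -0.049  0.061]
side tab_top 0.78 [223. 232.] [ 0.457 -0.012  0.093]
side cover_edge 0.77 [212. 238.] [0.477 0.055 0.075]
side cover_hinge 0.5 [213. 240.] [0.478 0.015 0.098]
side label_roll 0.55 [343. 275.] [ 0.495 -0.328  0.054]
side mug_a 0.59 [292. 302.] [ 0.575 -0.188  0.034]
side carton 0.65 [186. 241.] [0.49  0.073 0.132]
```

```bash
python3 -c "
import cv2,numpy as np
a=cv2.imread('pics/scene0.png')[110:390,90:490];b=cv2.imread('pics/side0.png')[110:390,90:490]
cv2.imwrite('pics/both0.png',np.hstack([a,b]))"
```

```text
(no output)
```

View pics/both0.png

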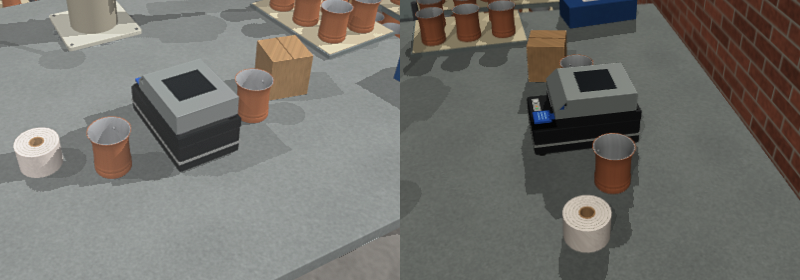

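Run:
```python
from h import *
import os
for c in['scene','side']:
    s=snap(c); print(c,'cam at',np.linalg.inv(s['world_to_cam'])[:3,3].round(2))
    K=np.array([[s['fx'],0,s['cx']],[0,s['fy'],s['cy']],[0,0,1]])
    H,W=s['depth'].shape
    g=np.stack(np.meshgrid(np.arange(W),np.arange(H)),-1).reshape(-1,1,2).astype(float)
    u=cv2.undistortPoints(g,K,np.array(s['dist']))[:,0]
    d=s['depth'].reshape(-1,1); M=np.linalg.inv(s['world_to_cam'])
    P=np.hstack([u[:,:1],-u[:,1:],-np.ones_like(d)])*d@M[:3,:3].T+M[:3,3]
    I=s['image'].reshape(-1,3).astype(int)
    ok=(d[:,0]>0)
    blue=ok&(I[:,2]>I[:,0]+50)&(I[:,2]>I[:,1]+20)&(P[:,2]>.06)&(P[:,2]<.13)
    B=P[blue]; print('blue',blue.sum()); 
    if blue.sum(): print(np.percentile(B,[2,25,50,75,98],axis=0).round(3))
    top=ok&(abs(P[:,2]-.143)<.006)&(np.hypot(P[:,0]-.56,P[:,1])<.25)&(I.min(1)>110)&(I.max(1)-I.min(1)<40)
    T=P[top]; print('top',top.sum())
    if top.sum()>20: print(cv2.minAreaRect(T[:,:2].astype(np.float32)),np.median(T,0))
```

```text
scene cam at [ 1.32 -0.35  0.73]
blue 1813
[[0.602 0.582 0.061]
 [0.64  0.602 0.073]
 [0.68  0.621 0.074]
 [0.722 0.66  0.076]
 [0.78  0.704 0.078]]
top 2214
((0.5818200707435608, 0.018130682408809662), (0.15887995064258575, 0.13684071600437164), 1.5876585245132446) [0.60931375 0.01293351 0.14310014]
side cam at [ 0.39 -0.89  0.72]
blue 1000
[[ 0.44  -0.04   0.072]
 [ 0.6    0.587  0.075]
 [ 0.669  0.626  0.077]
 [ 0.762  0.67   0.081]
 [ 0.832  0.72   0.095]]
top 1407
((0.5821347236633301, 0.021214086562395096), (0.15248726308345795, 0.13747580349445343), 1.3444167375564575) [0.58585051 0.01062763 0.14423414]
```

The two views show the printer with its front and blue tab facing the robot (side crop 540,115). One mug stands close on each side, and the roll and carton are farther off. I'll refine the tab position and yaw next.

```bash
cat >> h.py <<'E'
def cloud(c,name=None):
    s=snap(c,name)
    K=np.array([[s['fx'],0,s['cx']],[0,s['fy'],s['cy']],[0,0,1]])
    H,W=s['depth'].shape
    g=np.stack(np.meshgrid(np.arange(W),np.arange(H)),-1).reshape(-1,1,2).astype(float)
    u=cv2.undistortPoints(g,K,np.array(s['dist']))[:,0]
    d=s['depth'].reshape(-1,1); M=np.linalg.inv(s['world_to_cam'])
    P=np.hstack([u[:,:1],-u[:,1:],-np.ones_like(d)])*d@M[:3,:3].T+M[:3,3]
    I=s['image'].reshape(-1,3).astype(int); ok=d[:,0]>0
    return P[ok],I[ok]
E
python3 - <<'E'
from h import *
P,I=cloud('side')
b=(I[:,2]>I[:,0]+40)&(I[:,2]>I[:,1]+15)&(abs(P[:,2]-.092)<.006)&(abs(P[:,0]-.45)<.05)&(abs(P[:,1])<.1)
print('tab',b.sum(),np.percentile(P[b],[1,50,99],axis=0).round(3),cv2.minAreaRect(P[b][:,:2].astype(np.float32)))
for lo in(.10,.125):
    f=(P[:,2]>.099)&(P[:,2]<.116)&(P[:,0]>.42)&(abs(P[:,1]-.02)<.07)&(P[:,0]<.52)
print('front',f.sum(),np.percentile(P[f],[2,50,98],axis=0).round(3))
r=(abs(P[:,2]-.143)<.005)&(np.hypot(P[:,0]-.58,P[:,1]-.02)<.13)&(I.min(1)>100)
print(cv2.boxPoints(cv2.minAreaRect(P[r][:,:2].astype(np.float32))).round(3))
sd=(P[:,2]>.1)&(P[:,2]<.135)&(abs(P[:,1]+.05)<.03)&(abs(P[:,0]-.58)<.07)
print('side yaw',np.polyfit(P[sd][:,0],P[sd][:,1],1) if sd.sum() else 0)
E
```

```text
tab 237 [[ 0.436 -0.042  0.087]
 [ 0.456 -0.026  0.093]
 [ 0.481 -0.002  0.096]] ((0.45889946818351746, -0.022617893293499947), (0.045214179903268814, 0.04196552187204361), 1.394453525543213)
front 168 [[ 0.478 -0.05   0.1  ]
 [ 0.493 -0.046  0.108]
 [ 0.519  0.08   0.115]]
[[ 0.504  0.089]
 [ 0.506 -0.05 ]
 [ 0.659 -0.048]
 [ 0.657  0.091]]
side yaw [ 0.01886503 -0.05739857]
```

Units first: shifts go in shares of 50 mm and turns go in shares of 2 pi rad. So -0.04 m is -0.8, -0.0146 m is -0.292, -0.14 rad / 6.2832 = -0.0223.

```bash
echo '[{"az":-0.0223,"jaw":0},{"az":-0.0218,"jaw":0},{"dx":-0.292,"dy":-0.8,"jaw":0},{"dx":-0.292,"dy":-0.8,"jaw":0},{"dx":-0.292,"dy":-0.8,"jaw":0}]' | python3 -m inch
echo '[{"dx":-0.292,"dy":-0.8,"jaw":0},{"dx":-0.292,"dy":-0.8,"jaw":0},{"dx":-0.292,"dy":-0.8,"jaw":0},{"dx":-0.292,"dy":-0.8,"jaw":0},{"dx":-0.292,"dy":-0.8,"jaw":0}]' | python3 -m inch
echo '[{"dx":-0.292,"dy":-0.8,"jaw":0},{"dx":-0.292,"dy":-0.8,"jaw":0},{"dx":-0.292,"dy":-0.8,"jaw":0},{"dx":-0.292,"dy":-0.8,"jaw":0},{"dx":-0.292,"dy":-0.8,"jaw":0}]' | python3 -m inch
echo '[{"dx":-0.292,"dy":-0.8,"jaw":0},{"dx":-0.292,"dy":-0.8,"jaw":0},{"ay":-0.0239,"jaw":0},{"ay":-0.0239,"jaw":0},{"jaw":0}]' | python3 -m inch
python3 -c "
from h import *
s=env.read_state();R=np.array(s['orientation']);print(R.round(3));
for tip in([.452,-.023,.110],[.452,-.023,.093]):
  print(R.T@(np.array(tip)-(np.array(s['tcp_pos'])+R[:,2]*env.tcp_to_tips)),env.tcp_to_tips)"
```

```text
time_s: 1.85
tcp_pos: [0.2026, 0.4852, 0.4045]
orientation: [[-1.0, -0.026, 0.0], [-0.026, 1.0, -0.0], [-0.0, -0.0, -1.0]]
ft_force: [0.8, -0.8, 0.7]
gripper_width: 0.147
grasp_force: 0.0
time_s: 2.35
tcp_pos: [0.2808, 0.2868, 0.4049]
orientation: [[-1.0, -0.026, 0.001], [-0.026, 1.0, 0.0], [-0.001, 0.0, -1.0]]
ft_force: [0.6, 0.5, 0.7]
gripper_width: -0.003
grasp_force: 0.0
time_s: 2.85
tcp_pos: [0.3588, 0.0886, 0.4051]
orientation: [[-1.0, -0.025, 0.001], [-0.025, 1.0, 0.0], [-0.001, 0.0, -1.0]]
ft_force: [0.4, 0.4, -0.6]
gripper_width: -0.002
grasp_force: 0.0
time_s: 3.35
tcp_pos: [0.3889, 0.0105, 0.4047]
orientation: [[-0.955, -0.024, 0.297], [-0.023, 1.0, 0.007], [-0.297, -0.0, -0.955]]
ft_force: [-0.8, -0.7, 0.5]
gripper_width: -0.001
grasp_force: 0.0
[[-0.955 -0.024  0.297]
 [-0.023  1.     0.007]
 [-0.297 -0.    -0.955]]
[ 0.02806178 -0.03496589  0.12650185] 0.1734
[ 0.0331128  -0.0349657   0.14273414] 0.1734
```

To row units: 0.035 m is 0.7, 0.0215 m is 0.43.

```bash
echo '[{"dx":0.188,"dy":-0.234,"dz":0.7,"jaw":0},{"dx":0.188,"dy":-0.234,"dz":0.7,"jaw":0},{"dx":0.186,"dy":-0.232,"dz":0.7,"jaw":0},{"dz":0.43,"jaw":0},{"jaw":0}]' | python3 -m inch
python3 -c "
from h import *
s=snap('side','s1');print(env.mark_of('tab_top','side')[:1])
cv2.imwrite('pics/s1c.png',cv2.resize(s['image'][130:290,170:370,::-1],None,fx=3,fy=3))
t=env.read_state();R=np.array(t['orientation']);print(np.array(t['tcp_pos'])+R[:,2]*env.tcp_to_tips)"
```

```text
time_s: 3.85
tcp_pos: [0.401, -0.0236, 0.2733]
orientation: [[-0.958, -0.026, 0.287], [-0.024, 1.0, 0.009], [-0.287, 0.002, -0.958]]
ft_force: [-0.5, 0.6, -0.4]
gripper_width: -0.003
grasp_force: 0.0
[{'location': [225.7, 233.4], 'confidence': 0.5}]
[ 0.45212006 -0.02197271  0.10979023]
```

View pics/s1c.png

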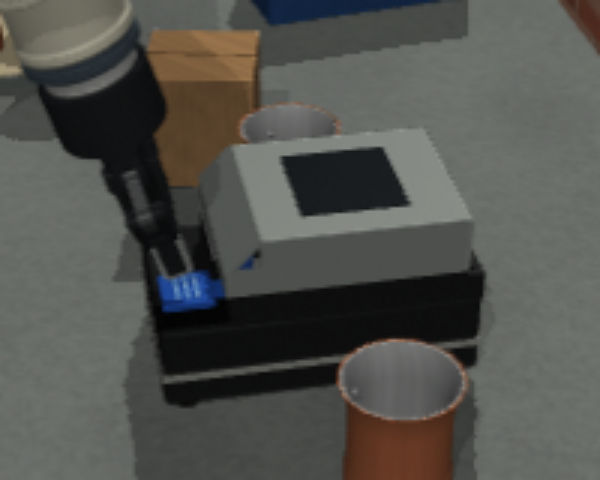

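The shut fingertips are just above the blue pad (crop 180,275) and the body leans clear of the cover. Pressing straight down now.

To row units: 0.0067 m is 0.134, 0.0035 m is 0.07.

```bash
echo '[{"dx":0.04,"dz":0.134,"jaw":0},{"dx":0.04,"dz":0.134,"jaw":0},{"dx":0.02,"dz":0.07,"jaw":0},{"dx":0.02,"dz":0.07,"jaw":0},{"jaw":0}]' | python3 -m inch
echo '[{"dx":0.012,"dz":0.04,"jaw":0},{"jaw":0}]' | python3 -m inch
python3 -c "
from h import *
P,I=cloud('scene');m=(P[:,2]>.13)&(abs(P[:,0]-.6)<.06)&(abs(P[:,1]-.02)<.06);print(np.polyfit(P[m][:,0],P[m][:,2],1))"
```

```text
time_s: 4.45
tcp_pos: [0.4009, -0.0236, 0.254]
orientation: [[-0.955, -0.025, 0.294], [-0.024, 1.0, 0.008], [-0.294, 0.0, -0.956]]
ft_force: [-3.2, 0.6, 4.4]
gripper_width: -0.003
grasp_force: 2.1
time_s: 4.65
tcp_pos: [0.401, -0.0237, 0.252]
orientation: [[-0.955, -0.025, 0.294], [-0.024, 1.0, 0.008], [-0.294, 0.0, -0.956]]
ft_force: [-4.9, 0.0, 5.1]
gripper_width: -0.001
grasp_force: 2.6
[-0.45011759  0.44227392]
```

The cover has sprung to 0.42 rad. Next I'll release the tab, back off and pitch the tool towards the raised edge.

To row units: 0.04 m is 0.8, 0.039 m is 0.78.

```bash
echo '[{"dz":-0.2,"jaw":0},{"dz":-0.6,"jaw":0},{"dx":0.8,"dy":0.4,"dz":0.06,"jaw":0},{"dx":0.78,"dy":0.42,"dz":0.06,"jaw":0},{"jaw":0}]' | python3 -m inch
echo '[{"ay":-0.0223,"jaw":0},{"ay":-0.0223,"jaw":0},{"ay":-0.0223,"jaw":0},{"ay":-0.0223,"jaw":0},{"ay":-0.0223,"jaw":0}]' | python3 -m inch
echo '[{"jaw":0},{"jaw":0}]' | python3 -m inch
python3 -c "
from h import *
P,I=cloud('scene');m=(P[:,2]>.13)&(abs(P[:,0]-.6)<.06)&(abs(P[:,1]-.02)<.06);print(np.polyfit(P[m][:,0],P[m][:,2],1))
P,I=cloud('side','s2');m=(P[:,2]>.165)&(abs(P[:,1]-.02)<.09)&(P[:,0]>.47)&(P[:,0]<.56)&(I.min(1)>70);print(np.percentile(P[m],[2,50,98],axis=0).round(3))
t=env.read_state();R=np.array(t['orientation']);tip=np.array(t['tcp_pos'])+R[:,2]*env.tcp_to_tips;print(tip,t['joints']);print(R.T@(np.array([.5025,.02,.1405])-tip))"
```

```text
time_s: 5.2
tcp_pos: [0.3098, 0.016, 0.2605]
orientation: [[-0.957, -0.027, 0.289], [-0.026, 1.0, 0.008], [-0.289, 0.0, -0.957]]
ft_force: [0.1, -1.0, 0.3]
gripper_width: -0.001
grasp_force: 0.0
time_s: 5.7
tcp_pos: [0.3353, 0.0013, 0.3587]
orientation: [[-0.792, -0.032, 0.61], [-0.004, 0.999, 0.047], [-0.611, 0.035, -0.791]]
ft_force: [1.0, 0.7, -0.3]
gripper_width: -0.002
grasp_force: 0.0
time_s: 5.9
tcp_pos: [0.3353, 0.0015, 0.3593]
orientation: [[-0.791, -0.039, 0.61], [-0.013, 0.999, 0.047], [-0.612, 0.029, -0.791]]
ft_force: [-0.2, 0.4, -0.9]
gripper_width: 0.002
grasp_force: 0.0
[-0.4419134   0.43665955]
[[ 0.502 -0.05   0.167]
 [ 0.529 -0.009  0.193]
 [ 0.558  0.083  0.201]]
[0.44017966 0.00982592 0.22044646] [-0.06342392 -0.0057434   2.43004253  0.90960721  0.10883782 -2.54089939]
[-0.00092763  0.00535382  0.10173126]
```

View pics/s2.png

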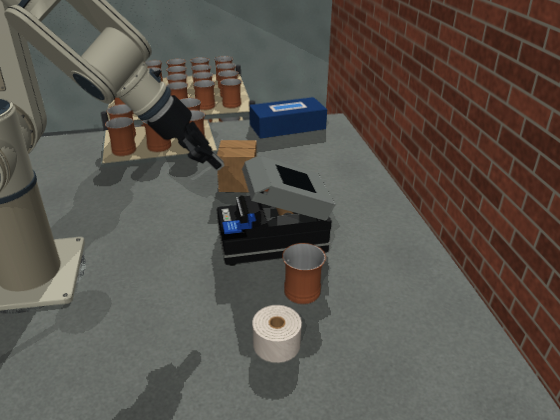

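The camera and joints show the pitch is limited here because joint 5 is at its bound. I'll back off to a pitch of about 0.5, which is still enough to get under the edge. The cover stays up at 0.42 rad.

To row units: 0.05 rad / 6.2832 = 0.008.

```bash
echo '[{"ay":0.008,"jaw":0},{"ay":0.0095,"jaw":0},{"jaw":0},{"jaw":0}]' | python3 -m inch
python3 -c "
from h import *
t=env.read_state();R=np.array(t['orientation']);tip=np.array(t['tcp_pos'])+R[:,2]*env.tcp_to_tips;print(tip,np.round(t['joints'],3));print(R.T@(np.array([.47,.02,.139])-tip))
Rt=np.array([[-np.cos(.5),-.019,np.sin(.5)],[-.019,1,.008],[-np.sin(.5),0,-np.cos(.5)]])
print(cv2.Rodrigues(R.T@Rt)[0].T)"
```

```text
time_s: 6.4
tcp_pos: [0.3351, 0.0025, 0.3576]
orientation: [[-0.839, -0.042, 0.542], [-0.016, 0.998, 0.053], [-0.544, 0.036, -0.838]]
ft_force: [0.3, 0.1, -0.1]
gripper_width: -0.002
grasp_force: 0.0
[0.42919328 0.01175673 0.21221512] [-0.061 -0.006  2.409  0.478  0.188 -2.109]
[0.00544065 0.00387424 0.08395822]
[[0.04333483 0.07496168 0.00047794]]
```

To row units: 0.02 m is 0.4, 0.004 m is 0.08, 0.043 rad / 6.2832 = 0.0068.

```bash
echo '[{"dy":0.04,"ax":0.0068,"ay":0.0095,"jaw":0},{"dx":0.08,"dz":0.4,"jaw":0},{"dx":0.08,"dz":0.4,"jaw":0},{"dx":0.04,"dz":0.4,"jaw":0},{"jaw":0}]' | python3 -m inch
python3 -c "
from h import *
t=env.read_state();R=np.array(t['orientation']);tip=np.array(t['tcp_pos'])+R[:,2]*env.tcp_to_tips;print(tip,np.round(t['joints'],3));print(R.T@(np.array([.475,.02,.142])-tip))"
```

```text
time_s: 6.9
tcp_pos: [0.3595, -0.0009, 0.3137]
orientation: [[-0.865, -0.037, 0.5], [-0.016, 0.999, 0.045], [-0.501, 0.031, -0.865]]
ft_force: [-0.0, 0.5, 0.5]
gripper_width: 0.0
grasp_force: 0.0
[0.44615801 0.00682305 0.16368556] [-0.063  0.155  2.389  0.788  0.108 -2.426]
[-0.01431292  0.0114436   0.03376301]
```

To row units: 0.1 rad / 6.2832 = 0.0159.

```bash
echo '[{"ay":0.0159,"jaw":0},{"ax":0.0048,"ay":0.0111,"jaw":0},{"jaw":0},{"jaw":0}]' | python3 -m inch
python3 -c "
from h import *
t=env.read_state();R=np.array(t['orientation']);tip=np.array(t['tcp_pos'])+R[:,2]*env.tcp_to_tips;print(tip,np.round(t['joints'],3));print(R.T@(np.array([.474,.02,.143])-tip))"
```

```text
time_s: 7.3
tcp_pos: [0.3592, 0.0018, 0.315]
orientation: [[-0.904, -0.04, 0.427], [-0.023, 0.999, 0.045], [-0.428, 0.031, -0.903]]
ft_force: [0.9, 1.1, 0.2]
gripper_width: 0.0
grasp_force: 0.0
[0.43315227 0.00958618 0.15838525] [-0.052  0.15   2.368  0.349  0.197 -1.984]
[-0.03056591  0.00829356  0.03179045]
```

To row units: -0.016 m is -0.32, -0.014 m is -0.28, 0.05 rad / 6.2832 = 0.008.

```bash
echo '[{"ax":0.0048,"ay":0.008,"jaw":0},{"dx":-0.32,"dy":0.08,"dz":0.16,"jaw":0},{"dx":-0.28,"dy":0.08,"dz":0.16,"jaw":0},{"jaw":0},{"jaw":0}]' | python3 -m inch
python3 -c "
from h import *
t=env.read_state();R=np.array(t['orientation']);tip=np.array(t['tcp_pos'])+R[:,2]*env.tcp_to_tips;print(tip,np.round(t['joints'],3));print(R.T@(np.array([.490,.02,.145])-tip))"
```

```text
time_s: 7.8
tcp_pos: [0.3922, 0.0109, 0.3113]
orientation: [[-0.923, -0.029, 0.383], [-0.025, 1.0, 0.017], [-0.383, 0.007, -0.924]]
ft_force: [-1.0, -0.6, -0.9]
gripper_width: -0.003
grasp_force: 0.0
[0.45862322 0.01385901 0.15117742] [-0.009  0.205  2.294  0.084  0.251 -1.685]
[-0.02675529  0.00517947  0.01782421]
```

To row units: -0.013 m is -0.26, 0.009 m is 0.18.

```bash
echo '[{"dx":-0.26,"dz":0.18,"jaw":0},{"dx":-0.26,"dz":0.16,"jaw":0},{"jaw":0}]' | python3 -m inch
echo '[{"dx":-0.2,"dz":-0.13,"jaw":0},{"dx":-0.2,"dz":-0.13,"jaw":0},{"jaw":0}]' | python3 -m inch
cat > look.py <<'E'
from h import *
import sys
t=env.read_state();R=np.array(t['orientation']);tip=np.array(t['tcp_pos'])+R[:,2]*env.tcp_to_tips;print(tip.round(4),np.round(t['joints'],3))
s=snap('side',sys.argv[1]); cv2.imwrite(f'pics/{sys.argv[1]}c.png',cv2.resize(s['image'][70:270,150:400,::-1],None,fx=2.4,fy=2.4))
P,I=cloud('scene');m=(P[:,2]>.13)&(P[:,0]>.5)&(P[:,0]<.66)&(P[:,1]>-.045)&(P[:,1]<-.01)&(I.min(1)>100);print(m.sum(),P[m].mean(0));q=P[m]-P[m].mean(0);print('dir',np.linalg.svd(q,full_matrices=False)[2].round(3))
E
python3 look.py s3
```

```text
time_s: 8.1
tcp_pos: [0.4255, 0.0116, 0.3058]
orientation: [[-0.923, -0.029, 0.385], [-0.024, 1.0, 0.016], [-0.385, 0.006, -0.923]]
ft_force: [-0.5, 0.1, -0.8]
gripper_width: -0.001
grasp_force: 0.0
time_s: 8.4
tcp_pos: [0.4376, 0.0119, 0.3261]
orientation: [[-0.923, -0.029, 0.385], [-0.024, 1.0, 0.017], [-0.385, 0.006, -0.923]]
ft_force: [-1.5, -0.0, 0.3]
gripper_width: -0.003
grasp_force: 0.7
[0.5043 0.0148 0.1661] [-0.005  0.231  2.195  0.059  0.322 -1.656]
993 [ 0.59687881 -0.03036731  0.18500456]
dir [[ 0.877 -0.031 -0.479]
 [-0.011 -0.999  0.045]
 [-0.48  -0.034 -0.876]]
```

View pics/s3c.png

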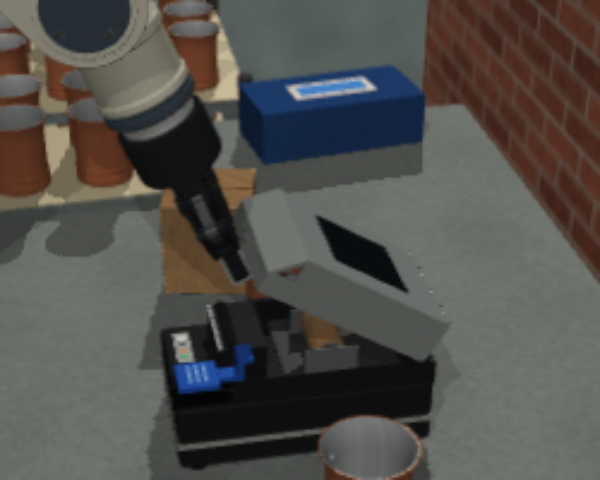

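The fingertips sit under the cover's front edge (crop 240,270) and the cover is lifting, now at about 0.5 rad with little force. I'll continue round the arc.

To row units: -0.0095 m is -0.19, -0.0058 m is -0.116.

```bash
echo '[{"dx":-0.19,"dz":-0.116,"jaw":0},{"dx":-0.19,"dz":-0.112,"jaw":0},{"dx":-0.19,"dz":-0.11,"jaw":0},{"jaw":0}]' | python3 -m inch
echo '[{"dx":-0.244,"dz":-0.068,"jaw":0},{"dx":-0.244,"dz":-0.068,"jaw":0},{"dx":-0.244,"dz":-0.068,"jaw":0},{"jaw":0}]' | python3 -m inch
python3 look.py s4
```

```text
time_s: 8.9
tcp_pos: [0.4586, 0.0124, 0.3539]
orientation: [[-0.921, -0.029, 0.388], [-0.024, 1.0, 0.016], [-0.388, 0.006, -0.922]]
ft_force: [0.1, -0.7, 0.3]
gripper_width: 0.002
grasp_force: 0.3
time_s: 9.3
tcp_pos: [0.4889, 0.0131, 0.3772]
orientation: [[-0.921, -0.029, 0.387], [-0.024, 1.0, 0.016], [-0.388, 0.006, -0.922]]
ft_force: [0.5, -0.3, -0.3]
gripper_width: 0.001
grasp_force: 0.1
[0.556  0.016  0.2174] [-2.000e-03  2.060e-01  2.056e+00  3.700e-02  4.820e-01 -1.630e+00]
1077 [ 0.61109974 -0.02877825  0.23498781]
dir [[ 0.591 -0.067 -0.804]
 [ 0.663  0.608  0.437]
 [-0.46   0.791 -0.404]]
```

View pics/s4c.png

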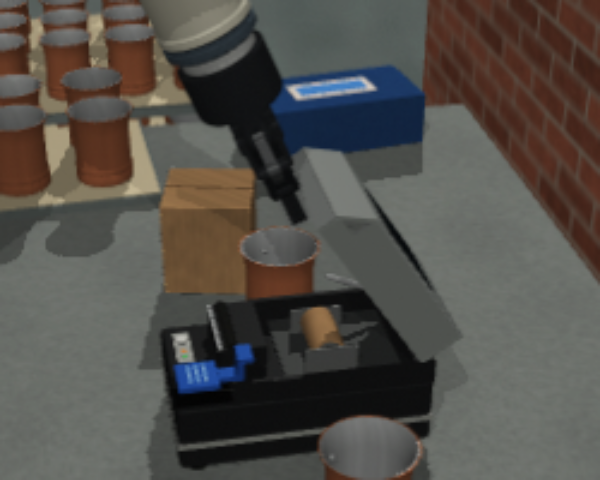

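The cover is at about 0.95 rad and the tips still carry the edge (crop 300,215). I'll keep pushing over.

To row units: -0.012 m is -0.24, -0.001 m is -0.02.

```bash
echo '[{"dx":-0.24,"dz":-0.02,"jaw":0},{"dx":-0.24,"jaw":0},{"dx":-0.24,"jaw":0},{"dx":-0.24,"jaw":0},{"jaw":0}]' | python3 -m inch
echo '[{"dx":-0.224,"dz":0.05,"jaw":0},{"dx":-0.224,"dz":0.05,"jaw":0},{"dx":-0.224,"dz":0.05,"jaw":0},{"dx":-0.2,"dz":0.08,"jaw":0},{"jaw":0}]' | python3 -m inch
echo '[{"jaw":0},{"jaw":0},{"jaw":0},{"jaw":0},{"jaw":0}]' | python3 -m inch
python3 look.py s5
```

```text
time_s: 9.9
tcp_pos: [0.5326, 0.0143, 0.3959]
orientation: [[-0.922, -0.029, 0.386], [-0.024, 1.0, 0.016], [-0.386, 0.006, -0.922]]
ft_force: [-0.4, 0.0, 0.9]
gripper_width: 0.002
grasp_force: 0.0
time_s: 10.4
tcp_pos: [0.5767, 0.0155, 0.4011]
orientation: [[-0.923, -0.029, 0.384], [-0.024, 1.0, 0.016], [-0.385, 0.006, -0.923]]
ft_force: [0.2, -0.4, -0.5]
gripper_width: 0.003
grasp_force: 0.0
time_s: 10.9
tcp_pos: [0.575, 0.0155, 0.401]
orientation: [[-0.923, -0.029, 0.383], [-0.024, 1.0, 0.016], [-0.384, 0.006, -0.923]]
ft_force: [-0.2, 0.2, 0.8]
gripper_width: -0.004
grasp_force: 0.0
[0.6415 0.0184 0.2409] [ 0.003  0.296  1.859  0.028  0.593 -1.615]
1139 [ 0.56990486 -0.02195913  0.46623555]
dir [[-0.186 -0.048  0.981]
 [ 0.931  0.312  0.191]
 [ 0.315 -0.949  0.013]]
```

View pics/s5c.png

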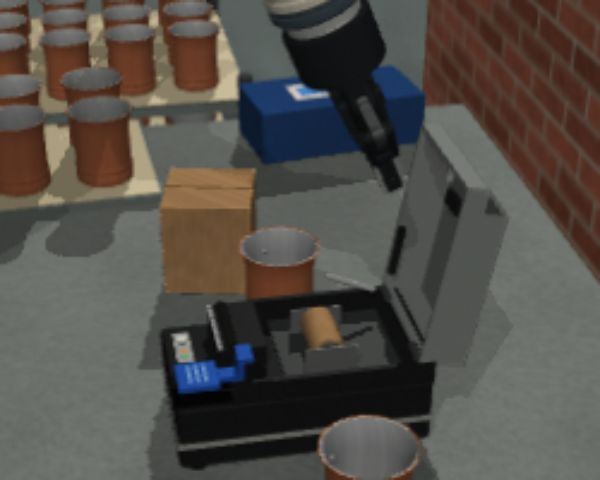

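The cover stands past upright, clear of the tips (crop 395,185). I'll withdraw and verify it is on its stop.

To row units: -0.03 m is -0.6, -0.02 m is -0.4.

```bash
echo '[{"dx":0.4,"dz":-0.4,"jaw":0},{"dx":0.6,"dz":-0.6,"jaw":0},{"dx":0.6,"dz":-0.6,"jaw":0},{"dx":0.6,"dz":-0.6,"jaw":0},{"jaw":0}]' | python3 -m inch
echo '[{"jaw":0},{"jaw":0},{"jaw":0},{"jaw":0},{"jaw":0}]' | python3 -m inch
python3 - <<'E'
from h import *
P,I=cloud('scene','e6')
m=(P[:,2]>.12)&(P[:,2]<.30)&(P[:,0]>.63)&(P[:,0]<.8)&(abs(P[:,1]-.02)<.055)
q=P[m]
for z in np.arange(.12,.30,.02):
    k=abs(q[:,2]-z)<.005
    if k.sum(): print(round(z,2),k.sum(),np.median(q[k][:,0]).round(4))
for c in['scene','side']:
    s=snap(c,'f_'+c)
    for t in['label_roll','mug_a','carton','cover_edge']:
        for d in env.mark_of(t,c)[:2]: print(c,t,round(d['confidence'],2),np.round(d['location']))
a=cv2.imread('pics/f_scene.png')[110:390,90:490];b=cv2.imread('pics/f_side.png')[110:390,90:490]
cv2.imwrite('pics/fin.png',np.hstack([a,b]))
E
```

```text
time_s: 11.5
tcp_pos: [0.428, 0.011, 0.4618]
orientation: [[-0.923, -0.029, 0.385], [-0.024, 1.0, 0.016], [-0.385, 0.006, -0.923]]
ft_force: [0.8, 0.9, -0.2]
gripper_width: -0.004
grasp_force: 0.0
time_s: 12.0
tcp_pos: [0.432, 0.0111, 0.4598]
orientation: [[-0.924, -0.029, 0.382], [-0.024, 1.0, 0.017], [-0.383, 0.006, -0.924]]
ft_force: [0.8, 0.2, -0.9]
gripper_width: -0.003
grasp_force: 0.0
0.12 76 0.7046
0.14 171 0.7081
0.16 188 0.7117
0.18 200 0.7153
0.2 223 0.7189
0.22 212 0.722
0.24 372 0.723
0.26 416 0.7098
scene mug_a 0.95 [224. 340.]
scene mug_a 0.58 [278. 205.]
scene carton 0.61 [193. 369.]
scene cover_edge 0.49 [234. 299.]
side label_roll 0.85 [345. 279.]
side mug_a 0.85 [290. 301.]
side mug_a 0.77 [206. 268.]
side carton 0.56 [187. 241.]
side cover_edge 0.89 [133. 331.]
```

View pics/fin.png

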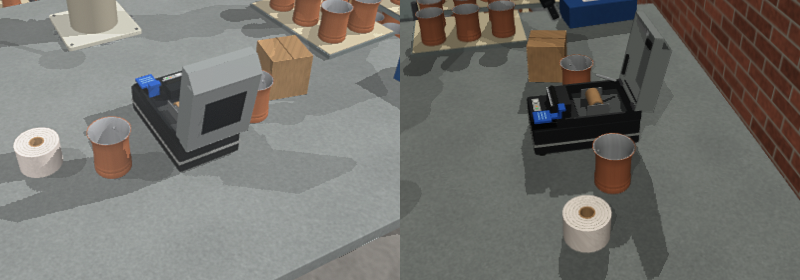

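The slope is 0.018 per 0.1 m, or 10° past upright, so the cover is fully open on its stop. Everything else is where it was and the robot is clear.

```bash
python3 -c "
from cell import env
print(env.close_job())"
```

```text
the job is handed in; nothing more can be done
None
```

The job is handed in: pressing the blue tab made the cover spring up by itself, and I then pushed it back until it rested fully open on its stop (10° past upright). The last pictures show the roll, mugs and carton where they stood and the robot clear, at about 12 s; while pitching the tool, joints 5 and 6 read about 0.002 and 0.001 rad past their range limits, and I don't know whether that will be counted.

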